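# Back off the locking collar of a lens chuck by counted turns

### The arm

A 6-joint arm with a two-finger parallel gripper is mounted at the origin on the work surface. World frame = base frame: x ahead of the robot, y to its left, z up, the work surface at z = 0. Lengths are in m, angles in rad, forces in N, time in s.
With the tool pointing down it reaches from about 0.3 to 0.825 m from the base axis. Payload 5.4 kg.
Tool frame: the origin (TCP) lies at the very end of the fingers, on their centre line; the grasp point (between the pads) lies 19 mm behind it; z points along the fingers, x is the direction in which the jaws open and shut, and the axes are right-handed (so a half turn about z gives the same grasp; the last joint's range is limited). The gripper opens to 92 mm and grips with 3 to 60 N. Pads are 20 mm wide; open, the fingers measure 128 mm over their backs; the gripper's body (75 mm by 189 mm) begins 69 mm behind the grasp point.
Start: joints at [-1.542, 0.158, 1.597, -0, 1.386, -0.21], TCP at [0.136, -0.559, 0.215] pointing down, gripper open.
Joint ranges: [-2.91, 2.91], [-0.94, 2.29], [0.18, 2.7], [-1.29, 4.43], [0.17, 2.64], [-3, 3]. Speed limits (rad/s): [2.57, 2.57, 3.14, 3.14, 3.14, 3.14].

### API

Orientations are given as a rotation vector (axis times angle).
In Python, from workcell import bot gives the robot as it stands. Calls block until the motion is done:
- bot.goto(position, orientation): joint-space move of the TCP to a pose.
- bot.line_to(position, rot=None, max_speed=0.15): straight line of the TCP; rot=None keeps the orientation; max_speed is the mean speed in m/s.
- bot.set_joints(angles): joint-space move.
- bot.set_gripper(opening, newtons=None): opening from 0.0 (shut) to 1.0 (fully open); newtons is the grip in N (None keeps the last); returns when the fingers have stopped.
- bot.hold(seconds).
- bot.inverse_kinematics(position, orientation): joint angles nearest the present ones, or None.
- bot.read_camera(name): name is "side" or "top" or "wrist"; returns a dict with "pixels" (420x560x3 uint8, blue, green, red), "fx", "fy", "cx", "cy" (pixels), "R" (3x3) and "t" (3): a world point X has camera coordinates R X + t. Camera axes: x right, y down, z forward; pixel columns grow to the right and rows downward; lengths in m; the calibration is good to about 2 mm. A picture is of the moment at which its call begins. There is no depth.
A pose or a line that the arm cannot do raises bot.MotionError and nothing moves.
- bot.job_done(): hands the job in, once; it reports no verdict.
Readings, each from a call of its own:
- bot.current_clock(): time.
- bot.current_joints(): joint angles.
- bot.current_joint_vel(): joint speeds.
- bot.current_effort(): joint torques, N m.
- bot.current_ee_pos(): TCP position.
- bot.current_tool_rot(): TCP orientation.
- bot.current_contact_force(): force on the tool from outside, world axes, zero at the start.
- bot.current_ft_torque(): the same for the moment, N m.
- bot.current_opening(): opening from 0.0 (shut) to 1.0 (fully open).
Only numpy, scipy, OpenCV 4.12 (cv2) and the standard library are available. Lean on these libraries where they do the work, as an engineer would, in place of code of your own. Each camera call takes 0.05 s, during which the arm holds its last target. There are 200 camera calls.

### The job

Loosen the knurled locking collar of the lens chuck by rolling a fingertip along its rim, anticlockwise seen from above: bring the dark mark on the collar round to the chuck's pointer bar, then count two more full turns and stop with the mark at the pointer again. Nothing is to be lifted: the lens stays lying in the chuck and the other things on the counter stay where they are. Finish with the hand clear of everything.

Things in the scene. Friction and masses are not known exactly. Their poses are not given: they have to be found in the camera images.
- chuck: the lens chuck, screwed down to the counter; origin at the centre of its underside, on the vertical axis of the collar; +x points from the axis along the pointer bar. Round white base 132 mm across and 20 mm high, on it a fixed barrel 66 mm across, open at the top, its rim 66 mm above the counter, holding the lens. The knurled collar turns around the barrel, 20 mm above the base
- collar_top (a point): centre of the collar's top face, on the axis, 62 mm above the counter. The collar is an aluminium ring 22 mm high (40 to 62 mm above the counter) around the barrel; outer radius 45 mm over its 30 evenly spaced upright rounded ribs, 43.5 mm between them. The base below it is wider: a finger beside the rim must end more than 24 mm above the counter
- pointer (a point): the pointer: middle of the top of a black bar 14 x 8 x 4 mm on the base, lying radially, centre 54.5 mm from the chuck's axis, top 24 mm above the counter (16 mm below the collar's underside)
- collar_mark (a point): the mark on the collar: middle of a flat dark dash, 9.5 mm (radial) x 8 mm, on the collar's top face, 38.5 mm from the axis, 62 mm above the counter; it turns with the collar
- collar (a joint): angle of the collar in rad, growing anticlockwise seen from above (loosening), counting on over full turns. 0: mark at the pointer for the first time; starts between -2.4 and -0.5; 12.57: at the pointer after two more full turns. Stops at -3 and 18. Turns against light friction (0.03 N m, a little more when fast), does not coast, stays where left, does not rise
- lens: clear round lens, 53 mm across, 5 mm thick, lying loose in the barrel, underside 56 mm above the counter, its top 5 mm below the barrel's rim; origin at the centre of its underside
- frame: tortoiseshell acetate spectacle frame lying folded, about 145 x 50 x 17 mm, loose; origin under its centre
- black_frame: black spectacle frame lying folded, about 145 x 50 x 17 mm, loose; origin under its centre
- pliers: nose-pad pliers lying flat, about 145 x 48 x 14 mm, steel jaws to its +x, red grips to its -x, loose; origin near the pivot, on the counter
- tray: white ceramic lens tray, 130 x 180 x 20 mm, with two clear lenses in it, loose; origin under its centre
- screwdriver: small screwdriver lying on the counter, 130 mm long, loose; origin under its middle
- cleaner: upright lens-cleaner bottle, 40 mm across, 100 mm tall, loose; origin under its centre
- case: dark spectacle case, 65 x 160 x 45 mm, loose; origin under its centre
Mind the look-alikes: they are no part of the job. There is more than one size of the lens; the one meant has the size given above.

How it is judged:
On the way, in this order (a step that is already met when the one before it is completed fails the run):
1. turned by the fingers, the mark comes to the pointer for the first time (value of joint collar between -0.2 and 5.783 rad and contact force between the fingers and chuck above 0.2 N).
2. turned by the fingers, the collar has made one more full turn (value of joint collar between 6.083 and 12.066 rad and contact force between the fingers and chuck above 0.2 N).
At the end, for the whole second after the job is handed in: The collar stands at rest two full turns past its first meeting with the pointer, the mark in line with the pointer within 0.35 rad (20 degrees); the lens lies in the barrel, within 8 mm of the axis (value of joint collar between 12.216 and 12.916 rad and velocity of joint collar between -0.05 and 0.05 rad/s and horizontal distance between lens and chuck below 0.008 m and z of lens in the frame of chuck below 0.062 m); the robot touches nothing.
It fails at once if the lens is lifted or pushed out of the chuck (z of lens in the frame of chuck above 0.064 m or horizontal distance between lens and chuck above 0.01 m).
It fails at once if a bystander is moved more than 20 mm (distance of any of frame, black_frame, pliers, tray, screwdriver, cleaner, case from where it was at the start of the episode above 0.02 m).
It also fails if it takes over 58 s, if anything falls off the work surface, if the arm or the gripper's body presses on something with over 40 N, if the wrist force passes 120 N, or if a joint passes its speed limit or range.

## Working session

There is one attempt and no reset: what is moved stays moved. The work goes in short steps, each a Python script; the robot and the scene stay as the last script left them, time stands still between calls to the robot, and variables do not carry over. Pictures are saved under pics/ and viewed, about 8 in all and at most 12, crops included, and the job is handed in when it is done.

```bash
mkdir -p pics; ls; python3 - <<'E'
from workcell import bot
import cv2
for n in("top","side"):
    d=bot.read_camera(n); cv2.imwrite(f"pics/{n}0.png",d["pixels"]); print(n,d["fx"],d["cx"],d["cy"],d["R"],d["t"])
print(bot.current_clock(),bot.current_tool_rot())
E
```

```text
pics
top 411.38626490931233 279.7993455697586 207.03208211365865 [[-0.02379716 -0.99970976 -0.00375402]
 [-0.99318199  0.02407009 -0.11406212]
 [ 0.11411938  0.00101407 -0.99346653]] [0.08553143 0.59447322 0.9433645 ]
side 441.55575960558673 283.40487244338317 207.31508912856313 [[-0.96813891 -0.24964578  0.01959685]
 [-0.18022587  0.6403123  -0.74667181]
 [ 0.17385536 -0.7264139  -0.66490388]] [0.59134991 0.12278748 1.05178575]
0.1 [-2.46931179e+00  1.94021854e+00  1.68572781e-03]
```

View pics/top0.png

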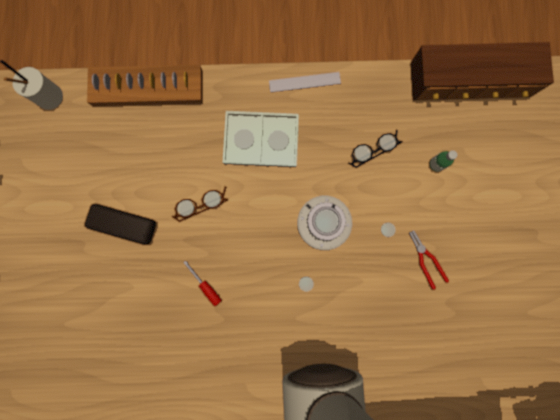

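View pics/side0.png

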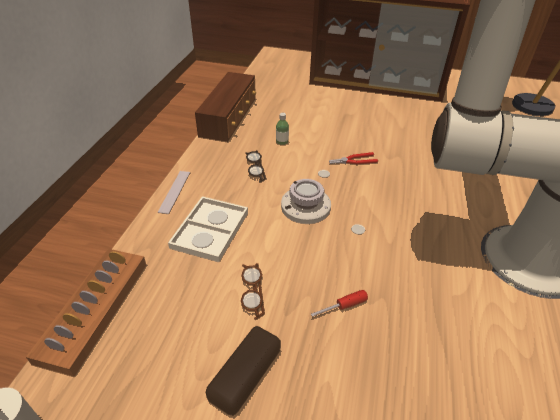

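The top view shows the chuck at about (325,222). The side view shows it at (306,200). The loose lenses sit at (388,229) and (306,284) in the top view. Next I'll crop both views and measure.

```bash
cat > h.py <<'E'
from workcell import bot
import cv2, numpy as np
def ray(d,u,v,z):
    R,t=np.array(d["R"]),np.array(d["t"]); c=-R.T@t
    r=R.T@np.array([(u-d["cx"])/d["fx"],(v-d["cy"])/d["fy"],1]); return c+r*(z-c[2])/r[2]
def proj(d,X):
    p=np.array(d["R"])@np.array(X)+np.array(d["t"]); return np.array([d["cx"]+d["fx"]*p[0]/p[2],d["cy"]+d["fy"]*p[1]/p[2]])
E
python3 - <<'E'
from h import *
ims=[]
for n,(u,v) in(("top",(325,222)),("side",(306,198))):
    d=bot.read_camera(n); p=d["pixels"]; c=p[v-36:v+36,u-36:u+36]
    ims.append(cv2.resize(c,(396,396),interpolation=cv2.INTER_CUBIC))
    hsv=cv2.cvtColor(p,cv2.COLOR_BGR2HSV); m=((hsv[...,1]<70)*255).astype(np.uint8)
    k=np.zeros_like(m); k[v-36:v+36,u-36:u+36]=m[v-36:v+36,u-36:u+36]
    cs=cv2.findContours(k,0,2)[0]; c=max(cs,key=cv2.contourArea); h=cv2.convexHull(c); e=cv2.fitEllipse(h)
    print(n,e,ray(d,*e[0],0.02))
cv2.imwrite("pics/crop.png",np.hstack(ims))
E
```

```text
top ((324.27911376953125, 222.48716735839844), (53.41330337524414, 53.709930419921875), 92.25932312011719) [ 0.55807948 -0.03456646  0.02      ]
side ((305.6253967285156, 201.5122528076172), (44.223915100097656, 49.4406852722168), 96.4395980834961) [ 0.55981452 -0.03470008  0.02      ]
```

View pics/crop.png

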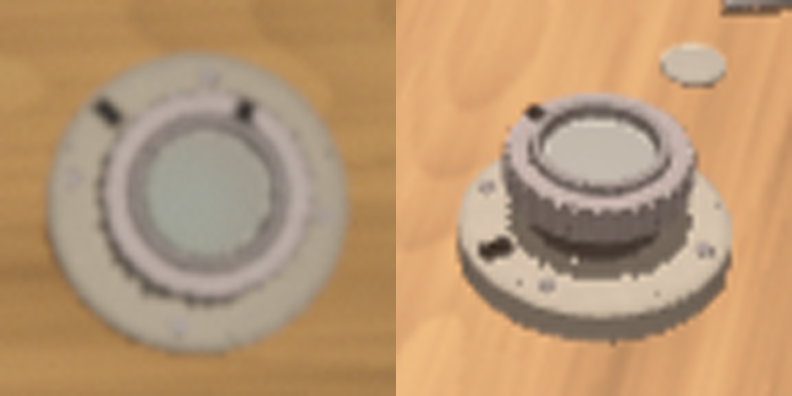

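Both views agree on the axis to 2 mm, at about (0.559, -0.035), and the mark is clockwise of the pointer, as expected. I'll shut the gripper, take the fingertip down on the robot's side of the collar, and find the rim by touch. The tool keeps a fixed orientation so the finger can roll around the rim without stopping.

```bash
python3 - <<'E'
from h import *
d=bot.read_camera("top")
C=np.array([0.5585,-0.0347])
P=ray(d,308.5,206,.024);M=ray(d,333.5,206,.062)
a=[np.arctan2(*(X[:2]-C)[::-1]) for X in(P,M)]; r=[np.hypot(*(X[:2]-C)) for X in(P,M)]
print("angles",a,"joint",a[1]-a[0],"radii",r)
rv=np.pi*np.array([np.cos(-np.pi/4),np.sin(-np.pi/4),0])
t=bot.current_clock()
bot.set_gripper(0.0,20); print("shut",bot.current_clock()-t,bot.current_opening())
bot.goto([C[0]-.09,C[1],.16],rv); print(bot.current_joints())
bot.line_to([C[0]-.075,C[1],.036]); f0=np.array(bot.current_contact_force()); print(bot.current_clock(),f0)
for i in range(20):
    p=np.array(bot.current_ee_pos()); t=bot.current_clock()
    bot.line_to([C[0]-.075+.0015*(i+1),C[1],.036],max_speed=.05)
    f=np.array(bot.current_contact_force())-f0
    print(i,np.round(bot.current_ee_pos(),4),np.round(f,2),round(bot.current_clock()-t,3))
    if abs(f[0])>3: break
cv2.imwrite("pics/touch.png",np.hstack([cv2.resize(bot.read_camera("top")["pixels"][150:300,250:400],(400,400)),cv2.resize(bot.read_camera("wrist")["pixels"],(400,300))[:, :].repeat(1,0) if 0 else cv2.copyMakeBorder(cv2.resize(bot.read_camera("wrist")["pixels"],(400,300)),0,100,0,0,cv2.BORDER_CONSTANT)]))
E
```

```text
angles [np.float64(0.7481857859429789), np.float64(-0.4871735714201117)] joint -1.2353593573630905 radii [np.float64(0.05436925460606141), np.float64(0.03853704942069501)]
shut 1.35 0.0022950247174030798
[-3.33148388e-01 -6.95204226e-02  1.94354475e+00 -1.84822148e-04
  1.26718600e+00  1.23861260e+00]
4.8083 [3.62247527e-04 3.58261595e-01 5.70270774e-01]
0 [ 0.4857 -0.0349  0.0368] [ 0.12 -1.02 -0.71] 0.25
1 [ 0.4867 -0.0347  0.0361] [-0.47 -1.   -0.45] 0.25
2 [ 0.4881 -0.0347  0.036 ] [-0.4  -1.38  0.12] 0.25
3 [ 0.4896 -0.0347  0.036 ] [-0.86 -0.97  0.16] 0.25
4 [ 0.4911 -0.0347  0.036 ] [ 0.03 -0.31 -0.65] 0.25
5 [ 0.4926 -0.0347  0.036 ] [-0.48 -1.19 -0.34] 0.25
6 [ 0.4941 -0.0347  0.036 ] [-0.55 -0.32  0.34] 0.25
7 [ 0.4956 -0.0347  0.036 ] [-0.3  -0.92 -0.17] 0.25
8 [ 0.4971 -0.0347  0.036 ] [-0.88 -0.91 -0.83] 0.25
9 [ 0.4986 -0.0347  0.036 ] [-0.2  -0.33 -0.04] 0.25
10 [ 0.5001 -0.0347  0.036 ] [-0.1  -0.15 -0.58] 0.25
11 [ 0.5016 -0.0347  0.036 ] [ 0.61  0.07 -1.05] 0.25
12 [ 0.5031 -0.0347  0.036 ] [ 0.46 -0.78 -0.13] 0.25
13 [ 0.5046 -0.0347  0.036 ] [-1.17  1.22 -0.57] 0.25
14 [ 0.5054 -0.0346  0.0358] [-2.45 -0.73  0.77] 0.25
15 [ 0.5056 -0.0345  0.0356] [-8.54 -1.88  5.5 ] 0.25
```

View pics/touch.png

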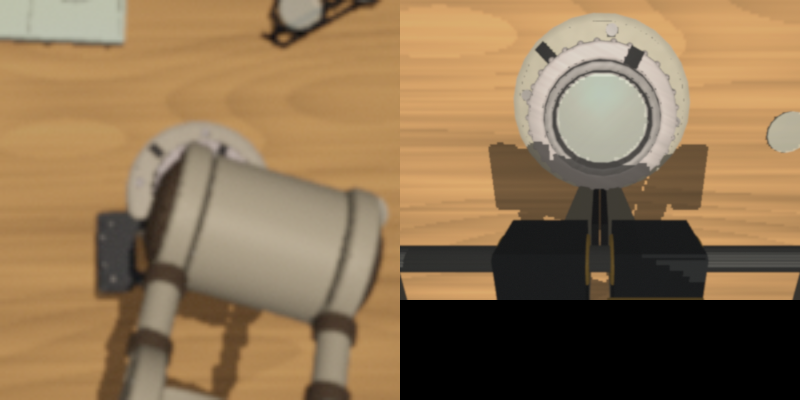

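The wrist view shows the mark at about (634,57) and the pointer at about (545,52), both clear of the finger. Contact starts at TCP x≈0.505, with a stiffness of roughly 5 N/mm. I'll carry the finger around the axis with its face turned inward, adjust the radius from the measured force, and read the mark from the wrist camera.

```bash
cat >> h.py <<'E'
from scipy.spatial.transform import Rotation as Ro
C=np.array([0.5595,-0.0347]); Z=.036; PTR=0.748
def rot(phi):   # finger at polar angle phi, tool x tangential, tool down
    y=phi+np.pi/2                      # phi=pi -> yaw -90 deg
    return Ro.from_matrix([[np.cos(y),np.sin(y),0],[np.sin(y),-np.cos(y),0],[0,0,-1]]).as_rotvec()
def pos(phi,r,z=Z): return [C[0]+r*np.cos(phi),C[1]+r*np.sin(phi),z]
def dark(d,r,z,phi):
    g=cv2.GaussianBlur(cv2.cvtColor(d["pixels"],cv2.COLOR_BGR2GRAY),(5,5),0)
    a=phi+np.radians(np.arange(40,320,1.)); v=[]
    for x in a:
        u=proj(d,[C[0]+r*np.cos(x),C[1]+r*np.sin(x),z]); i,j=int(round(u[1])),int(round(u[0]))
        v.append(g[i,j] if 0<=i<420 and 0<=j<560 else 255)
    v=np.array(v,float); w=np.clip(v.min()+35-v,0,None); w[np.abs(a-a[v.argmin()])>.2]=0
    return ((w*a).sum()/w.sum()), v.min()
def look(phi,name=None):
    d=bot.read_camera("wrist")
    if name: cv2.imwrite(name,d["pixels"])
    m,mv=dark(d,.0385,.062,phi); p,pv=dark(d,.0545,.024,phi)
    w=lambda x:(x+np.pi)%(2*np.pi)-np.pi
    print("mark %.3f (%d) ptr %.3f (%d) joint mod 2pi %.3f"%(w(m),mv,w(p),pv,w(m-p)))
    return w(m-PTR)
F0=np.array([0,-.4,0])
def stroke(phi,r,total,step=np.radians(15),target=8.,v=.06):
    n=int(np.ceil(abs(total)/step)); ds=total/n; fs=[]
    for i in range(n):
        phi+=ds; bot.line_to(pos(phi,r),rot(phi),max_speed=v)
        f=np.array(bot.current_contact_force())-F0
        fn=f@[np.cos(phi),np.sin(phi),0]; fs.append(round(float(fn),1))
        r-=np.clip((target-fn)/5000*.4,-.0006,.0006)
    print("fn",fs,"r",round(r,4),"clock",bot.current_clock(),"j6",round(bot.current_joints()[5],2)); return phi,r
E
python3 - <<'E'
from h import *
print(rot(np.pi),bot.current_tool_rot(),bot.current_joints()[5])
look(np.pi)
phi,r=stroke(np.pi,C[0]-.507,np.radians(30)); look(phi,"pics/a.png"); print(phi,r)
E
```

```text
[ 2.22144147 -2.22144147 -0.        ] [ 2.2197351  -2.21888676 -0.00561139] 1.2646765711009318
mark -0.464 (61) ptr 0.750 (55) joint mod 2pi -1.215
fn [7.7, 9.1] r 0.0526 clock 9.775 j6 0.7
mark 0.064 (63) ptr 0.752 (62) joint mod 2pi -0.689
3.6651914291880923 0.052565994741032504
```

View pics/a.png

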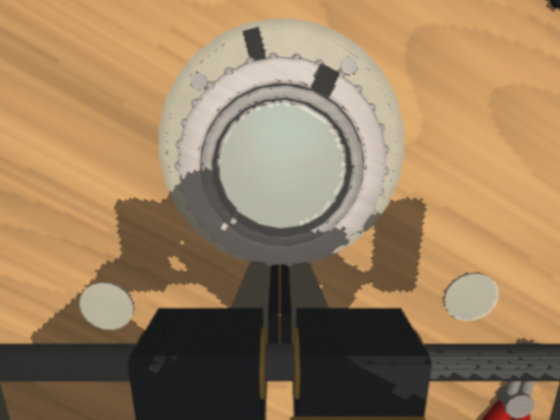

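The collar followed the finger without slipping: a 0.524 rad stroke moved the mark 0.526 rad. I'll continue with the rest of stroke 1, then come back round and do stroke 2.

```bash
cat >> h.py <<'E'
def retreat(phi,r):
    bot.line_to(pos(phi,.078),max_speed=.2); bot.line_to(pos(phi,.078,.11),max_speed=.25)
def approach(phi,r):
    bot.goto(pos(phi,.078,.11),rot(phi)); bot.line_to(pos(phi,.078),max_speed=.25)
    bot.line_to(pos(phi,r+.002),max_speed=.1); bot.line_to(pos(phi,r),max_speed=.04)
    f=np.array(bot.current_contact_force())-F0; print("touch fn",f@[np.cos(phi),np.sin(phi),0],"clock",bot.current_clock(),"j6",bot.current_joints()[5])
E
python3 - <<'E'
from h import *
phi,r=stroke(np.radians(210),.0526,np.radians(195)); m=look(phi,"pics/b.png"); print("joint",m,"expect 2.71")
retreat(phi,r); print("joint",look(phi))
phi=np.radians(105); approach(phi,.0528); look(phi)
phi,r=stroke(phi,.0528,np.radians(105)); print("joint",look(phi)); print(np.degrees(phi),r)
E
```

```text
fn [9.2, 9.6, 8.9, 7.7, 8.4, 8.4, 6.8, 5.5, 6.8, 5.1, 6.7, 5.4, 6.2, 5.7] r 0.0517 clock 15.3083 j6 -2.56
mark -2.742 (61) ptr 3.017 (87) joint mod 2pi 0.524
joint 2.793014680292421 expect 2.71
mark -2.740 (58) ptr 1.603 (97) joint mod 2pi 1.940
joint 2.795081389824734
touch fn 5.701121747737482 clock 21.55 j6 2.687961021538404
mark -2.746 (42) ptr 3.001 (92) joint mod 2pi 0.536
fn [5.1, 6.2, 5.7, 5.2, 7.8, 7.6, 8.5, 9.7] r 0.0521 clock 24.6 j6 0.7
mark -0.944 (46) ptr -1.107 (53) joint mod 2pi 0.163
joint -1.6920023306645238
210.0 0.05214084035114274
```

Stroke 2 is partway and the joint reads about 4.59, against 4.63 expected. The pointer reading is unreliable whenever the finger hides the pointer, so I'm using the fixed pointer angle of 0.748 instead. Now to finish stroke 2, then do stroke 3 and leave the last bit for a closing correction.

```bash
python3 - <<'E'
from h import *
phi,r=stroke(np.radians(210),.0521,np.radians(195)); j=look(phi)+2*np.pi; print("joint",j,"expect 7.99")
retreat(phi,r)
phi=np.radians(105); approach(phi,.0522); j=look(phi)+2*np.pi; print("joint",j)
phi,r=stroke(phi,.0522,4*np.pi-j-.35); j2=look(phi)+4*np.pi; print("joint",j2,"expect",4*np.pi-.35)
if abs(j2-4*np.pi+.35)<.3:
    phi,r=stroke(phi,r,4*np.pi-j2); print("joint",look(phi,"pics/c.png")+4*np.pi)
print(phi,r,bot.current_clock())
E
```

```text
fn [9.8, 8.5, 7.9, 8.2, 7.9, 7.1, 7.2, 7.4, 7.6, 6.3, 7.2, 8.4, 8.2, 7.1] r 0.0519 clock 30.1333 j6 -2.55
mark 2.486 (47) ptr 3.012 (87) joint mod 2pi -0.526
joint 8.021443405402286 expect 7.99
touch fn 9.475661641088726 clock 36.3333 j6 2.6868270436737536
mark 2.546 (21) ptr 2.987 (90) joint mod 2pi -0.440
joint 8.081676986782927
fn [8.1, 7.4, 8.4, 7.2, 7.1, 8.9, 8.3, 8.8, 8.7, 8.2, 7.6, 7.8, 8.0, 7.2, 7.7, 7.0] r 0.0521 clock 42.9167 j6 -1.54
mark 0.394 (22) ptr 1.476 (87) joint mod 2pi -1.082
joint 12.212166323115364 expect 12.216370614359173
fn [6.3, 7.7] r 0.0519 clock 43.6167 j6 -1.86
mark 0.746 (23) ptr 1.282 (93) joint mod 2pi -0.536
joint 12.564449026812877
6.321493633414099 0.05193021597763273 43.6667
```

View pics/c.png

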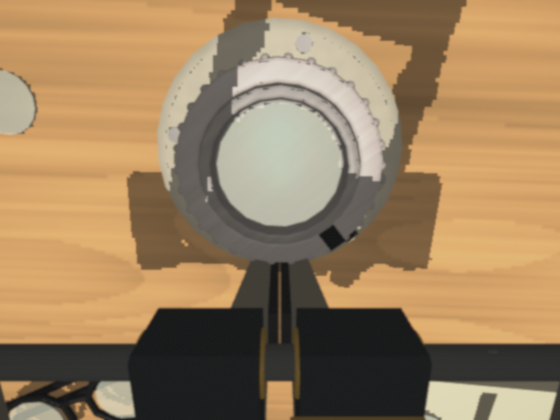

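The mark at (333,237) lines up with the visible tip of the pointer at (352,235), and the lens is centred in the barrel. I'll back off, check once more and hand in.

```bash
python3 - <<'E'
from h import *
phi,r=6.3215,.0519
retreat(phi,r); bot.line_to(pos(phi,.10,.2),max_speed=.2)
print("joint",look(phi,"pics/d.png")+4*np.pi, np.round(np.array(bot.current_contact_force()),2))
p=bot.read_camera("side")["pixels"]; w=cv2.imread("pics/d.png")
cv2.imwrite("pics/end.png",np.hstack([cv2.resize(p,(400,300)),cv2.resize(w,(400,300))]))
print(bot.current_clock())
E
```

```text
mark 0.742 (71) ptr 0.756 (25) joint mod 2pi -0.014
joint 12.560292550728672 [-0.85 -0.28 -0.19]
45.1167
```

View pics/end.png

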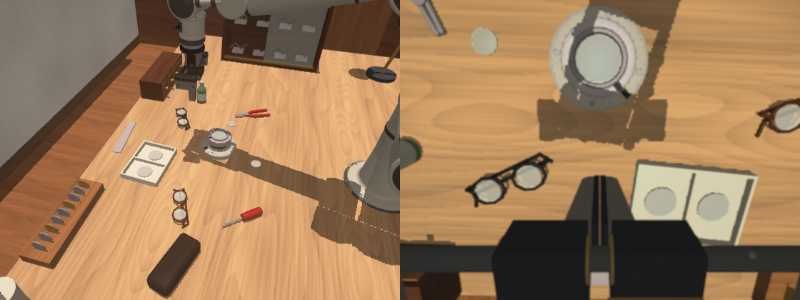

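The mark and pointer line up at about (627,92), the hand is clear at 0.2 m, and nothing else has moved.

```bash
python3 -c "
from workcell import bot
bot.job_done(); print(bot.current_clock())"
```

```text
the job is handed in; nothing more can be done
the job is handed in; nothing more can be done
```

The collar is loosened: I brought the mark to the pointer, turned it two more full turns and stopped with the mark at the pointer again. I handed the job in about 45 s into the 58 s limit; no verdict is reported.

**How:** I carried the closed fingertips anticlockwise round the rim in three strokes, pressing at about 8 N. Between strokes I lifted clear and came back round. The start was about -1.22 rad.

**Last checks:**
- **Collar:** after backing off, the wrist camera put it at about 12.56 rad (target 12.57), with mark and pointer within 0.014 rad of each other.
- **Turn count:** the camera agreed with the finger's travel to within about 0.1 rad at each check, so there was no real slip.
- **Lens and bystanders:** by eye in the last pictures, the lens still lay in the barrel and the other things looked unmoved. I did not measure either.
- **Hand:** it ended clear at 0.2 m, with force readings at noise level (under 1 N).

**Disagreement:** the automatic pointer reading was wrong in several mid-stroke pictures, because the finger or its shadow hid the pointer. For those I used the fixed pointer angle (0.748 rad) measured at the start, and the final clear view agreed with it (0.756 rad).

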